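# Find a scooter wheel's heavy side on the balancing stand and hold it down

## Robot

A 6-joint arm with a two-finger parallel gripper is mounted at the origin on the work surface. World frame = base frame: x ahead of the robot, y to its left, z up, the work surface at z = 0. Lengths are in m, angles in degrees, forces in N, time in s.
With the tool pointing down it reaches from about 0.3 to 0.75 m from the base axis. Payload 8.5 kg.
Tool frame: the origin (TCP) lies at the very end of the fingers, on their centre line; the grasp point (between the pads) lies 19 mm behind it (env.grip_point_offset is the distance from the TCP to the grasp point, in m); z points along the fingers, y is the direction in which the jaws open and shut (so a half turn about z gives the same grasp; the last joint's range is limited). The gripper opens to 85 mm and grips with 20 to 120 N. Pads are 22 mm wide; open, the fingers measure 114 mm over their backs; the gripper's body (76 mm by 85 mm) begins 54 mm behind the grasp point. The pads swing forward as they close: fully open they stand 13 mm farther back than shut.
Start: joints at [51.835, 21.807, 74.336, -0, 83.858, -12.336], TCP at [0.24, 0.495, 0.231] pointing down, gripper open.
Joint ranges: [-178.18, 178.18], [-50.72, 133.34], [12.68, 142.11], [-81.47, 261.47], [9.98, 163.14], [-165.26, 165.26]. Speed limits (degrees/s): [136.94, 136.94, 180, 180, 180, 180].

## Interface

Orientations are given as a 3x3 rotation matrix whose columns are the frame's x, y, z axes.
In Python, from rig import env gives the robot as it stands.
- The arm moves only by the tool move_arm, never from a script. Its argument "moves" is a list of rows, each a list of 4 numbers: the shift along the tool's x, y, z in mm, then the turn about the tool's z in rad. In form: [[tx, ty, tz, spin], ...]. A call has 1 to 20 rows; each row is the pose to reach, as a shift and turn from the pose commanded when the call began, along the tool's axes at that moment; what a row does not reach only later rows make up. A row lasts 1/10 s, in which the tool goes at most 50 mm and 8.59 degrees, less where a joint would pass 70% of its speed; a pose out of reach is approached as far as the arm can. A call with a gripper value outside its range is refused whole. "grip" is the closure, from 0 (fully open) to 1 (shut), set as the call begins (left out, the last holds). The fingers move at their own pace and stop on an object; "grip_force" is the grip in N (left out, the last holds). Time passes only in rows, so rows that repeat a pose let the fingers close. It gives the time, the measured TCP pose, the force and the opening at its end, in the units of the state.
- env.observe(): the state, without advancing time (a new reading comes with each control period).
- env.get_image(name): name is "side" or "top" or "wrist"; returns the picture (420x560x3 uint8, red, green, blue); there is no depth.
- env.get_calibration(name): a dict with "fovy" (degrees; the focal length in pixels is half the picture's height over the tangent of half this angle, whatever the lens; pixels are square), "cx", "cy" (the principal point, pixels), "k1" (the pictures are not rectified: a ray, as slopes to the right and down, at radius r is drawn at 1 + k1 r^2 times it, then the intrinsics apply), "extrinsics" (4x4, takes a point from world to camera coordinates); the wrist camera has in their place "tool_from_camera" (4x4, takes a point from camera to tool coordinates, whose origin is the TCP and whose axes are the flange's). Camera axes: x right, y up, looking along -z (the intrinsics and any distortion apply to the point x, -y, -z); pixel columns grow to the right and rows downward; lengths in m; the calibration is good to about 2 mm. A picture is of the moment at which its call begins: read the wrist's pose just before it. get_calibration takes no time and is no camera call.
- env.close_job(): hands the job in, once; it reports no verdict.
Trained networks look in the newest picture that a camera, given by its name, has taken for a name from the list of things; names that differ only in an ending like _2 or _b are one class to them, and where a whole thing is asked for, a point or a joint stands for the part that bears it (a point fixed in the world has none). Each returns a list of dicts, best first, with "conf" (0 to 1); they miss things now and then, are a little off and sometimes report something else, mostly with a low value. They report only what shows in the picture. A call takes as long as a camera call.
- env.silhouettes(camera, name): "region" (420x560 bool, what is visible of it) and "point" ([row, column] in pixels, amid what is visible of it).
- env.tip_of(camera, name): "point" ([row, column] in pixels: a listed point, or the origin of a listed thing).
The state is a dict: "time_s": time; "q": joint angles; "qvel": joint speeds; "joint_efforts": joint torques, N m; "position": TCP position; "tool_rot": TCP orientation; "ft_force": force on the tool from outside, world axes, zero at the start; "wrist_torque": the same for the moment, N m; "grip_width": finger opening in m.
Only numpy, scipy, OpenCV 4.12 (cv2) and the standard library are available. Lean on these libraries where they do the work, as an engineer would, in place of code of your own. Each camera call takes 0.05 s, during which the arm holds its last target.

## Task

The small wheel on the blue balancing stand is parked by the sliding bolt with the red knob: slide the bolt fully out of the spokes. Then turn the wheel by hand to feel where its heavy side is, bring the heavy side straight down to six o'clock, and finish still gripping the wheel so that it stays there. Leave everything else on the table where it is.

Things in the scene. Friction and masses are not known exactly. Their poses are not given: they have to be found in the camera images.
- axle (a point): centre of the wheel on its level axle, 150 mm above the table. Axes (those of the stand, they do not turn with the wheel): y along the axle towards the side with the bolt (roughly to the robot); z up; x level in the wheel's plane (roughly to the robot's left). The wheel: black tyre 255 mm across, 48 mm wide, flat sides; silver rim 155 mm across, five spokes; 0.95 kg without the lump
- stand: blue balancing stand, fixed to the table. Origin on the table under the wheel's centre, axes as axle. Base plate 180 (x) x 330 mm (y -130 to 200), 10 mm thick; to either side of the wheel an upright 40 mm wide, outer faces 110 mm apart (154 mm over the axle ends), ending 20 mm above the axle
- tyre_top (a point): point on the stand's frame at the top of the tyre, 127 mm above the axle; does not turn. The tyre's flat sides (the rubber is 50 mm deep) can be pinched from above across its 48 mm width, at the top or up to some 40 degrees to either side; nothing else is near there. The flat finger pads also rub on the tyre when it turns between them
- wheel (a joint): turn of the wheel, rad, no end stops. 0: brass valve with green cap (in the rim, on the face away from the bolt) at the top; grows as the top moves to +x of axle. Starts near 0; with the bolt in, the spokes let it move under 0.46 rad from 0. Seals drag about 0.38 N m at every angle, both ways alike, more than the lump's pull: the wheel stays where it is left and never swings by itself
- lump_orbit (a point): point on the axle (same place and axes as axle). An unseen hard lump of 0.25 to 0.34 kg sits inside the tyre 102 mm from the axle, stuck at an unknown angle round the wheel, new each time. It shows only by feel: its weight pulls with up to 0.25 to 0.34 N m, so turning is easier the way it sinks, harder the way it is lifted, alike both ways with it at the bottom or top
- bolt (a joint): travel of the parking bolt, m: 0 pushed in, tip between the spokes; 0.040 fully out, at its stop. Slides along +y of axle (away from the wheel), stiff by about 3 N of friction; stays where it is left
- bolt_knob (a point): middle of the bolt's upright red knob, a cylinder 18 mm across and 30 mm high that moves with the bolt; axes as axle. Pushed in, it lies 95 mm along +y, 48 mm along +x and 29 mm up from the axle's centre. The steel keepers it slides between end 16 mm below the knob's middle
- weight_tray_mid (a point): bystander: centre of a steel tray of stick-on weights, 95 x 62 x 20 mm
- marker_mid (a point): bystander: centre of a yellow paint marker lying down, 107 mm long, 15 mm thick
- tyre_lever_mid (a point): bystander: centre of a blue tyre lever, 140 mm long, 7 mm thick
- water_bottle_mid (a point): bystander: middle of a clear water bottle, 72 mm wide, 210 mm high
- shaker_mid (a point): bystander: middle of a grey shaker with black lid, 90 mm wide, 178 mm high
- handheld_radio_mid (a point): bystander: centre of a black hand-held radio lying on its back, 105 x 56 x 34 mm, stub antenna 95 mm along its +x
- wrench_mid (a point): bystander: middle of a steel wrench, 180 mm long
- screwdriver_mid (a point): bystander: middle of a screwdriver with red handle, 200 mm long, 26 mm thick

How it is judged (in metres and radians):
On the way:
1. the bolt is fully out of the spokes (value of joint bolt above 0.036 m), for 0.2 s.
At the end, for the whole second after the job is handed in: The bolt is out (more than 36 of its 40 mm), the wheel's heavy side is within 0.3 rad (17 degrees) of straight down, the wheel is still (under 0.15 rad/s) with the fingers holding it (more than 4 N of contact), and no bystander has moved more than 30 mm (z of sealant_c0 in the frame of axle below -0.0974 m and value of joint bolt above 0.036 m and contact force between the fingers and wheel above 4 N and velocity of joint wheel between -0.15 and 0.15 rad/s and distance of each of weight_tray_mid, marker_mid, tyre_lever_mid, water_bottle_mid, shaker_mid, handheld_radio_mid, wrench_mid, screwdriver_mid from where it was at the start of the episode below 0.03 m); the arm keeps its last pose, push and grip.
It fails at once if a bystander was knocked or moved more than 30 mm (distance of any of weight_tray_mid, marker_mid, tyre_lever_mid, water_bottle_mid, shaker_mid, handheld_radio_mid, wrench_mid, screwdriver_mid from where it was at the start of the episode above 0.03 m).
It also fails if it takes over 72 s, if anything falls off the work surface, if the arm or the gripper's body presses on something with over 40 N, if the wrist force passes 120 N, or if a joint passes its speed limit or range.

## Working session

There is one attempt and no reset: what is moved stays moved. The work goes in short steps, Python scripts to look and compute and a tool call to move; the robot and the scene stay as the last step left them, time stands still between calls to the robot, and variables do not carry over. Pictures are saved under pics/ and viewed, and the job is handed in when it is done.

Besides the shell and the picture viewer there is one more tool, called after "Request:" as a command line: name --pt "numbers of a row" for each row, then --argument value for the rest. move_arm: Moves the arm, as the interface text tells. Its arguments: {"type":"object","properties":{"moves":{"type":"array"},"grip":{"type":"number"},"grip_force":{"type":"number"}},"required":["moves"]}

```bash
ls; mkdir -p pics; python3 - <<'E'
from rig import env
import cv2
print(env.observe())
for n in("side","top","wrist"):
    im=env.get_image(n); cv2.imwrite(f"pics/{n}0.png",im[:,:,::-1])
    c=env.get_calibration(n); print(n,c)
E
```

```text
pics
{'time_s': 0.0, 'q': array([ 5.18364852e+01,  2.18412351e+01,  7.43865975e+01,  7.88059793e-04,
        8.38572263e+01, -1.23333912e+01]), 'qvel': array([-0.0087336 , -0.09177734,  0.10704338,  0.00396336, -0.00389291,
        0.08202441]), 'joint_efforts': array([ 3.42983303e-04, -4.48449540e+01, -2.31279945e+01, -5.32181991e-05,
        4.56789450e-03,  4.76718995e-06]), 'position': array([0.23942577, 0.49481838, 0.23069863]), 'tool_rot': array([[-9.00089023e-01,  4.35705049e-01, -9.28070584e-04],
       [ 4.35705912e-01,  9.00088338e-01, -1.15878237e-03],
       [ 3.30458178e-04, -1.44737313e-03, -9.99998898e-01]]), 'ft_force': array([0.83755306, 0.45281223, 0.10641802]), 'wrist_torque': array([ 0.00942923, -0.00462574, -0.03425751]), 'grip_width': 0.08531887060013092}
side {'fovy': 53.519812526296874, 'cx': 274.6829062029702, 'cy': 209.44047828233494, 'k1': -0.036738466545777726, 'extrinsics': array([[ 0.82427558,  0.56609184, -0.01047859, -0.44125287],
       [-0.36293628,  0.54248843,  0.75761703,  0.0599679 ],
       [ 0.43456533, -0.62068216,  0.65261522, -1.70488041],
 
[... 206 characters left out ...]
0.99994007,  0.00826015, -0.00805234],
       [ 0.99212561,  0.00816102,  0.12498071, -0.53491816],
       [-0.12504063,  0.00729715,  0.99212479, -1.48899895],
       [ 0.        ,  0.        ,  0.        ,  1.        ]])}
wrist {'fovy': 69.58938100823222, 'cx': 282.07789066475345, 'cy': 212.85352218364162, 'k1': -0.020462412107613202, 'tool_from_camera': array([[ 3.10623458e-04,  9.55982995e-01,  2.93421911e-01,
         7.48731282e-02],
       [ 9.99999951e-01, -3.11372547e-04, -4.41568368e-05,
         1.53556531e-04],
       [ 4.91503425e-05,  2.93421910e-01, -9.55983044e-01,
        -1.43121430e-01],
       [ 0.00000000e+00,  0.00000000e+00,  0.00000000e+00,
         1.00000000e+00]])}
```

View pics/side0.png

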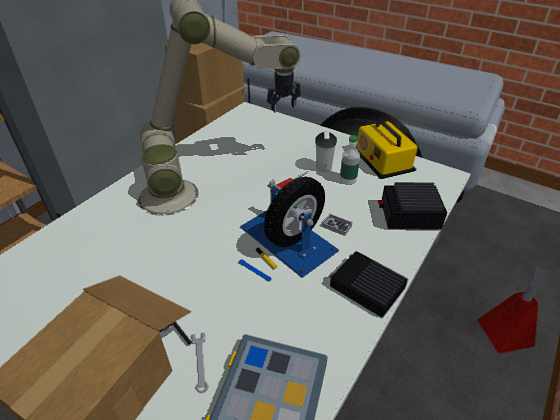

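View pics/top0.png

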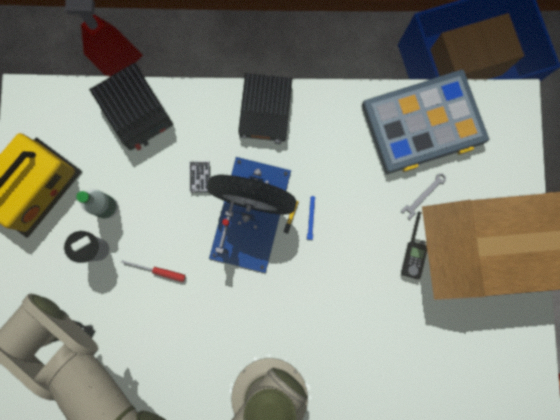

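View pics/wrist0.png

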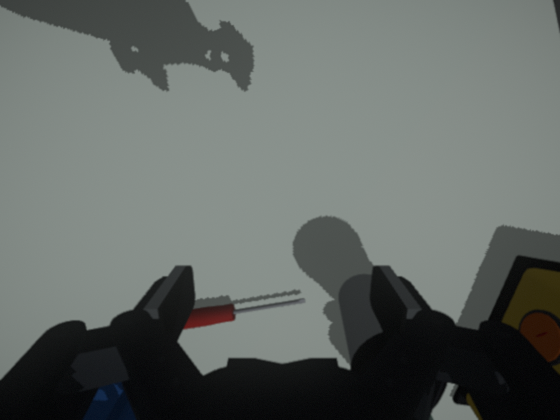

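```bash
python3 - <<'E'
from rig import env
for c in("side","top"):
    for n in("axle","bolt_knob","tyre_top","stand","water_bottle_mid","shaker_mid"):
        r=env.tip_of(c,n); print(c,n,[(round(x['conf'],2),[round(float(v),1) for v in x['point']]) for x in r[:2]])
    for n in ("bolt_knob","wheel"):
        r=env.silhouettes(c,n); print('sil',n,[(round(x['conf'],2),x['point'],int(x['region'].sum())) for x in r[:2]])
E
```

```text
side axle [(0.72, [212.1, 292.2])]
side bolt_knob [(0.4, [185.9, 285.5])]
side tyre_top [(0.72, [180.6, 296.3]), (0.49, [363.9, 201.0])]
side stand [(0.93, [243.8, 295.0])]
side water_bottle_mid [(0.87, [155.7, 348.9]), (0.46, [365.0, 204.2])]
side shaker_mid [(0.73, [152.5, 324.2])]
sil bolt_knob [(0.15, [160.5, 349.5], 704)]
sil wheel [(0.6, [208.0, 292.8], 2831)]
top axle [(0.67, [197.9, 251.7])]
top bolt_knob [(0.74, [219.3, 223.2])]
top tyre_top [(0.6, [187.4, 250.4])]
top stand [(0.81, [202.5, 249.1])]
top water_bottle_mid [(0.91, [201.7, 96.0])]
top shaker_mid [(0.93, [244.4, 90.7])]
sil bolt_knob [(0.67, [221.4, 224.3], 152)]
sil wheel [(0.93, [194.4, 249.2], 2186)]
```

```bash
cat > h.py <<'E'
import numpy as np, cv2
from rig import env
from scipy.optimize import least_squares
def proj(name,P,T=None):
    c=env.get_calibration(name); P=np.atleast_2d(P)
    if name=="wrist":
        s=T if T is not None else env.observe()
        W=np.eye(4); W[:3,:3]=s['tool_rot']; W[:3,3]=s['position']
        E=np.linalg.inv(W@c['tool_from_camera'])
    else: E=c['extrinsics']
    p=P@E[:3,:3].T+E[:3,3]
    x=p[:,0]/-p[:,2]; y=-p[:,1]/-p[:,2]; r2=x*x+y*y
    f=210/np.tan(np.radians(c['fovy']/2)); s=1+c['k1']*r2
    return np.c_[c['cy']+f*y*s, c['cx']+f*x*s]
def S(p):  # stand pose (x,y,yaw): columns
    c,s=np.cos(p[2]),np.sin(p[2])
    return np.array([[c,-s,0],[s,c,0],[0,0,1]]),np.array([p[0],p[1],0])
def tow(p,L):
    R,t=S(p); return np.atleast_2d(L)@R.T+t
E
python3 - <<'E'
from h import *
obs=[("side",[0,0,.15],[212.1,292.2]),("side",[0,0,.277],[180.6,296.3]),("side",[0,0,0],[243.8,295]),("side",[.048,.095,.179],[185.9,285.5]),
("top",[0,0,.15],[197.9,251.7]),("top",[0,0,.277],[187.4,250.4]),("top",[0,0,0],[202.5,249.1]),("top",[.048,.095,.179],[219.3,223.2])]
def res(p): return np.concatenate([proj(c,tow(p,L))[0]-o for c,L,o in obs])
r=least_squares(res,[.5,0,1.57],loss='soft_l1'); print(r.x,np.degrees(r.x[2])); print(r.fun.reshape(-1,2).round(1))
p=r.x
img=cv2.imread('pics/top0.png'); im2=cv2.imread('pics/side0.png')
C=[[.09,-.13,.01],[.09,.2,.01],[-.09,.2,.01],[-.09,-.13,.01]]
for n,im in(("top",img),("side",im2)):
    q=proj(n,tow(p,C)); cv2.polylines(im,[q[:,::-1].round().astype(int)],True,(0,255,255),1)
    th=np.linspace(0,6.28,60)
    for y in(.024,-.024):
        q=proj(n,tow(p,np.c_[.1275*np.sin(th),0*th+y,.15+.1275*np.cos(th)])); cv2.polylines(im,[q[:,::-1].round().astype(int)],True,(255,255,0) if y>0 else (255,0,255),1)
    q=proj(n,tow(p,[.048,.095,.179]))[0]; cv2.circle(im,(int(q[1]),int(q[0])),2,(0,255,0),-1)
a=cv2.resize(img[130:290,180:340],None,fx=2.5,fy=2.5); b=cv2.resize(im2[150:300,220:370],(400,400)); cv2.imwrite('pics/fit.png',np.hstack([a,b]))
E
```

```text
[0.57770363 0.05397163 1.25966653] 72.17357560373799
[[-0.6  1.6]
 [ 0.3 -1.7]
 [-0.7 -2. ]
 [-0.4  1.7]
 [-2.9 -0.2]
 [-0.6 -0.5]
 [ 0.5  3.9]
 [ 1.   0.3]]
```

View pics/fit.png

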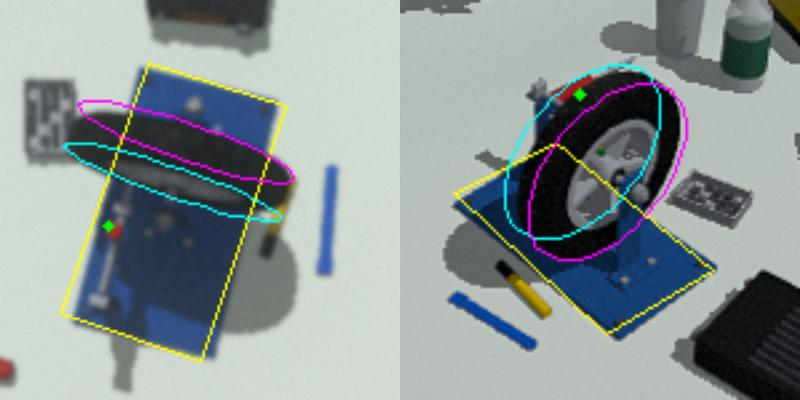

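```bash
python3 - <<'E'
import cv2,numpy as np
a=cv2.imread('pics/top0.png')[140:290,190:340]; b=cv2.imread('pics/side0.png')[170:280,230:350]
cv2.imwrite('pics/z1.png',cv2.resize(a,(600,600),interpolation=cv2.INTER_CUBIC)); cv2.imwrite('pics/z2.png',cv2.resize(b,None,fx=5,fy=5,interpolation=cv2.INTER_CUBIC))
E
```

```text
(no output)
```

View pics/z1.png

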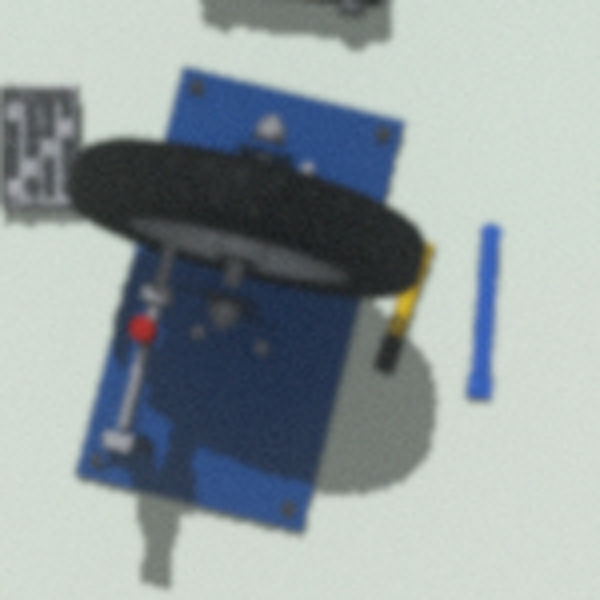

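View pics/z2.png

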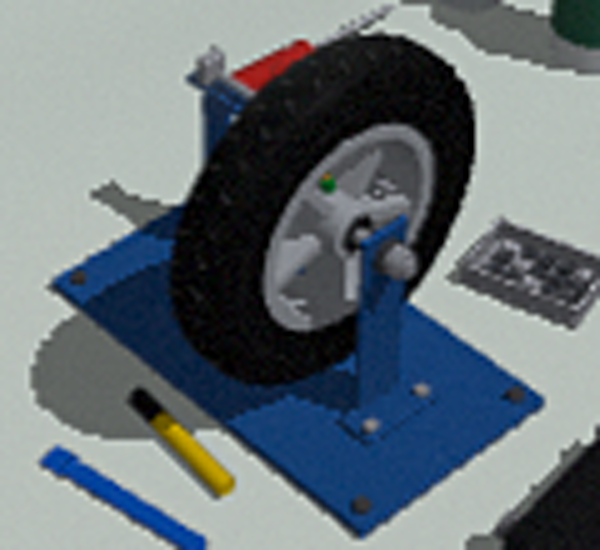

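```bash
cat > fit.py <<'E'
from h import *
obs=[("top",[.09,-.13,.01],[156.75,235.75]),("top",[-.09,-.13,.01],[170.5,291]),("top",[.09,.2,.01],[259,209.25]),("top",[-.09,.2,.01],[273.25,265.5]),
("side",[-.09,-.13,.01],[277,302]),("side",[.09,-.13,.01],[250.6,338.6]),("side",[-.09,.2,.01],[227,240])]
def res(p): return np.concatenate([proj(c,tow(p,L))[0]-o for c,L,o in obs])
r=least_squares(res,[.57,.05,1.3],loss='soft_l1'); p=r.x
if __name__=="__main__":
    print(p,np.degrees(p[2])); print(r.fun.reshape(-1,2).round(1))
    img=cv2.imread('pics/top0.png'); im2=cv2.imread('pics/side0.png')
    C=[[.09,-.13,.01],[.09,.2,.01],[-.09,.2,.01],[-.09,-.13,.01]]
    K=[[.048,.095,.179+.015]]; A=[[0,.077,.15],[0,-.077,.15]]
    for n,im in(("top",img),("side",im2)):
        q=proj(n,tow(p,C)); cv2.polylines(im,[q[:,::-1].round().astype(int)],True,(0,255,255),1)
        th=np.linspace(0,6.28,60)
        for y in(.024,-.024):
            q=proj(n,tow(p,np.c_[.1275*np.sin(th),0*th+y,.15+.1275*np.cos(th)])); cv2.polylines(im,[q[:,::-1].round().astype(int)],True,(255,255,0) if y>0 else (255,0,255),1)
        for q in proj(n,tow(p,K+A)): print(n,q.round(1)); cv2.circle(im,(int(q[1]),int(q[0])),1,(0,255,0),-1)
    a=cv2.resize(img[130:290,180:340],None,fx=2.5,fy=2.5); b=cv2.resize(im2[150:300,220:370],(400,400)); cv2.imwrite('pics/fit.png',np.hstack([a,b]))
E
python3 fit.py
```

```text
[0.578347   0.05254407 1.33807865] 76.66625925120951
[[-1.2 -0.3]
 [-1.4  0.5]
 [-0.6 -0.5]
 [-0.8  0.7]
 [-1.5 -1.1]
 [-2.2 -1.1]
 [-1.9 -1.9]]
top [221.5 225.8]
top [221.2 245.3]
top [168.7 258.6]
side [182.7 284.8]
side [201.  278.2]
side [223.3 310.4]
```

View pics/fit.png

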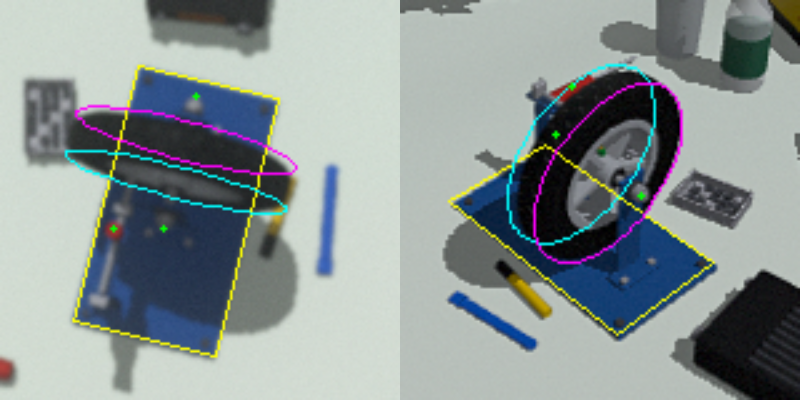

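```bash
cat >> h.py <<'E'
def goto(P,yaw=None,s=None):
    """shift for TCP target P, tool y axis at yaw (rad)"""
    s=s or env.observe(); R=s['tool_rot']; d=R.T@(np.array(P)-s['position'])*1000
    sp=0
    if yaw is not None:
        cur=np.arctan2(R[1,1],R[0,1]); sp=-(yaw-cur); sp=(sp+np.pi)%(2*np.pi)-np.pi
    return d.round(1),round(sp,4)
E
python3 - <<'E'
from fit import *
k=tow(p,[.048,.095,.179])[0]; print(k)
print(goto([k[0],k[1],.285],p[2]))
E
```

```text
[0.49697779 0.12115931 0.179     ]
(array([-394.5, -224.4,  -53.7]), np.float64(-0.2181))
```

Request:
move_arm --pt "-10 -6 -15 -0.01" --pt "-40 -23 -35 -0.03" --pt "-76 -43 -54 -0.05" --pt "-112 -64 -54 -0.07" --pt "-148 -85 -54 -0.09" --pt "-184 -105 -54 -0.11" --pt "-220 -125 -54 -0.13" --pt "-256 -146 -54 -0.15" --pt "-292 -166 -54 -0.17" --pt "-328 -187 -54 -0.19" --pt "-360 -205 -54 -0.218" --pt "-385 -219 -54 -0.218" --pt "-394 -224 -54 -0.218" --pt "-394 -224 -54 -0.218" --pt "-394 -224 -54 -0.218" --grip 0 --grip_force 30

```text
time_s: 2.45
position: [0.4961, 0.1226, 0.2854]
tool_rot: [[-0.973, 0.23, -0.0], [0.23, 0.973, 0.0], [0.0, 0.0, -1.0]]
ft_force: [0.8, -0.3, -1.1]
grip_width: 0.0853
```

```bash
python3 - <<'E'
from fit import *
s=env.observe(); im=env.get_image("wrist").copy(); cv2.imwrite('pics/w1.png',im[:,:,::-1])
print(s['time_s'],s['position'],s['tool_rot'].round(4),s['ft_force'])
print(proj("wrist",tow(p,[[.048,.095,.194],[0,.077,.15],[.09,.2,.01],[-.09,.2,.01]]),s).round(1))
for n in("bolt_knob","axle"):
    for x in env.tip_of("wrist",n)[:2]: print(n,x)
E
```

```text
2.45 [0.49610919 0.12255339 0.28536173] [[-9.731e-01  2.302e-01 -3.000e-04]
 [ 2.302e-01  9.731e-01  3.000e-04]
 [ 3.000e-04  2.000e-04 -1.000e+00]] [ 0.78668657 -0.311916   -1.10384373]
[[217.6 280.4]
 [221.3 231.3]
 [ 97.2 313.4]
 [ 97.3 175.2]]
bolt_knob {'point': [215.0, 283.3], 'conf': 0.98}
bolt_knob {'point': [36.6, 442.1], 'conf': 0.19}
axle {'point': [290.3, 235.6], 'conf': 0.89}
```

View pics/w1.png

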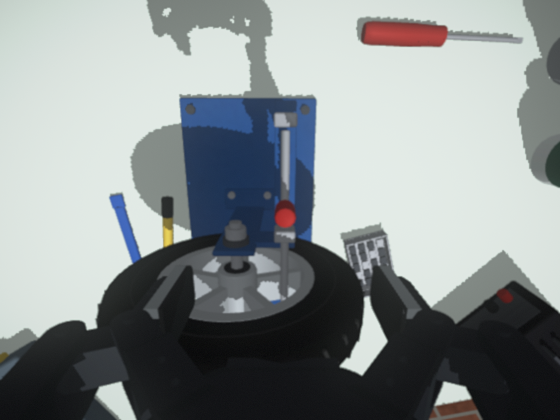

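Request:
move_arm --pt "-1 2 10 0" --pt "-1 2.3 30 0" --pt "-1 2.3 50 0" --pt "-1 2.3 70 0" --pt "-1 2.3 90 0" --pt "-1 2.3 105 0" --pt "-1 2.3 114 0" --pt "-1 2.3 117 0" --pt "-1 2.3 117 0" --pt "-1 2.3 117 0"

```text
time_s: 3.6
position: [0.4985, 0.1239, 0.1689]
tool_rot: [[-0.973, 0.231, 0.001], [0.231, 0.973, -0.0], [-0.001, 0.0, -1.0]]
ft_force: [-0.1, 0.4, -1.4]
grip_width: 0.0854
```

Request:
move_arm --pt "0 0 0 0" --pt "0 0 0 0" --pt "0 0 0 0" --pt "0 0 0 0" --pt "0 0 0 0" --pt "0 0 0 0" --pt "0 0 0 0" --pt "0 0 0 0" --grip 1 --grip_force 30

```text
time_s: 4.4
position: [0.4983, 0.1242, 0.1685]
tool_rot: [[-0.973, 0.231, 0.001], [0.231, 0.973, 0.001], [-0.0, 0.001, -1.0]]
ft_force: [0.5, 4.9, 2.6]
grip_width: 0.0171
```

Request:
move_arm --pt "3 0 0 0" --pt "8 0 0 0" --pt "13 0 0 0" --pt "18 0 0 0" --pt "23 0 0 0" --pt "28 0 0 0" --pt "33 0 0 0" --pt "37 0 0 0" --pt "40 0 0 0" --pt "41 0 0 0" --pt "42 0 0 0" --pt "42 0 0 0" --pt "42 0 0 0" --pt "42 0 0 0"

```text
time_s: 5.8
position: [0.4593, 0.1336, 0.1686]
tool_rot: [[-0.973, 0.231, 0.005], [0.231, 0.973, 0.001], [-0.005, 0.002, -1.0]]
ft_force: [9.7, 5.0, -3.7]
grip_width: 0.017
```

```bash
python3 - <<'E'
from fit import *
s=env.observe(); im=env.get_image("wrist").copy(); cv2.imwrite('pics/w2.png',im[:,:,::-1])
im=env.get_image("top").copy(); cv2.imwrite('pics/t2.png',cv2.resize(im[140:290,190:340,::-1],(600,600),interpolation=cv2.INTER_CUBIC))
E
```

```text
(no output)
```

View pics/w2.png

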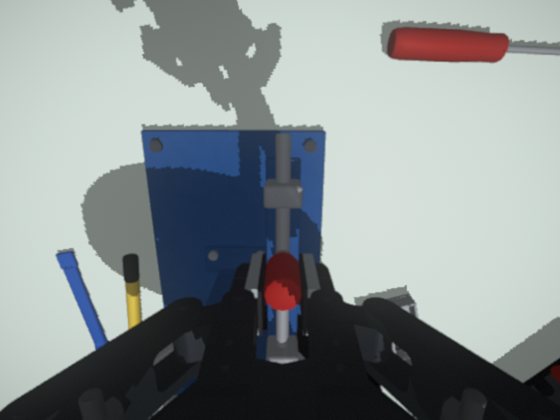

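Request:
move_arm --pt "-1 0 0 0" --pt "-1 0 0 0" --pt "-1 0 0 0" --pt "-1 0 0 0" --pt "-1 0 -10 0" --pt "-1 0 -30 0" --pt "-1 0 -60 0" --pt "-1 0 -95 0" --pt "-1 0 -125 0" --pt "-1 0 -145 0" --pt "-1 0 -150 0" --pt "-1 0 -150 0" --pt "-1 0 -150 0" --grip 0

```text
time_s: 7.2
position: [0.4578, 0.1332, 0.3173]
tool_rot: [[-0.973, 0.231, -0.002], [0.231, 0.973, -0.0], [0.002, -0.001, -1.0]]
ft_force: [-0.2, -0.2, -0.2]
grip_width: 0.0858
```

```bash
python3 - <<'E'
from fit import *
s=env.observe(); im=env.get_image("wrist").copy(); cv2.imwrite('pics/w3.png',im[:,:,::-1])
print(s['q'],s['position'],s['ft_force'])
print(proj("wrist",tow(p,[[.048,.135,.194],[.09,.2,.01],[-.09,.2,.01]]),s).round(1))
for n in("bolt_knob","axle","tyre_top"):
    for x in env.tip_of("wrist",n)[:2]: print(n,x)
W=tow(p,[0,0,.3])[0]
print(W,goto(W,p[2]+np.pi/2),goto(W,p[2]-np.pi/2))
E
```

```text
[ 1.95599437e+00  1.14150466e+01  7.51477653e+01 -8.25125431e-04
  9.35519753e+01 -7.47074889e+01] [0.45784875 0.13320116 0.31729351] [-0.24879984 -0.21232468 -0.2409966 ]
[[206.8 279. ]
 [128.5 309.5]
 [128.6 184.6]]
bolt_knob {'point': [203.3, 284.7], 'conf': 0.81}
axle {'point': [304.0, 238.4], 'conf': 0.55}
[0.578347   0.05254407 0.3       ] (array([-135.7,  -50.7,   17.4]), np.float64(-1.5709)) (array([-135.7,  -50.7,   17.4]), np.float64(1.5707))
```

View pics/w3.png

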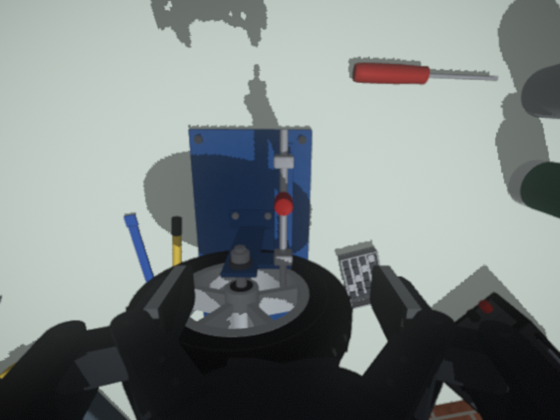

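Request:
move_arm --pt "-5 -2 0 0.04" --pt "-15 -5 0 0.15" --pt "-25 -9 0 0.27" --pt "-35 -12 0 0.39" --pt "-45 -16 0 0.51" --pt "-55 -20 0 0.63" --pt "-65 -23 0 0.75" --pt "-75 -27 0 0.87" --pt "-85 -30 0 0.99" --pt "-95 -34 0 1.11" --pt "-105 -37 3 1.23" --pt "-115 -41 6 1.35" --pt "-124 -44 10 1.46" --pt "-132 -47 13 1.54" --pt "-136 -48 15 1.571" --pt "-136 -48 15 1.571" --pt "-136 -48 15 1.571"

```text
time_s: 9.1
position: [0.5793, 0.0553, 0.3033]
tool_rot: [[0.229, 0.973, -0.0], [0.973, -0.229, 0.0], [0.0, -0.0, -1.0]]
ft_force: [-0.2, -0.5, 0.2]
grip_width: 0.0855
```

```bash
python3 - <<'E'
from fit import *
s=env.observe(); im=env.get_image("wrist").copy()
print(s['time_s'],s['q'],s['position'],s['tool_rot'].round(4))
p2=p.copy(); p2[:2]+=.003*np.array([np.cos(p[2]),np.sin(p[2])])
th=np.linspace(0,6.28,60); v=im[:,:,::-1].copy()
for y in(.024,-.024):
    q=proj("wrist",tow(p2,np.c_[.1275*np.sin(th),0*th+y,.15+.1275*np.cos(th)]),s); cv2.polylines(v,[q[:,::-1].round().astype(int)],True,(255,255,0),1)
    q=proj("wrist",tow(p2,[[.09,-.13,.01],[.09,.2,.01]]),s); cv2.polylines(v,[q[:,::-1].round().astype(int)],True,(0,255,255),1)
cv2.imwrite('pics/w4.png',np.vstack([v]))
cv2.imwrite('pics/w4r.png',im[:,:,::-1])
E
```

```text
9.1 [-6.19502431e+00  2.30205048e+01  6.06404918e+01  3.11165799e-03
  9.63554493e+01  7.05804852e+00] [0.57934496 0.05531807 0.30328992] [[ 2.292e-01  9.734e-01 -3.000e-04]
 [ 9.734e-01 -2.292e-01  1.000e-04]
 [ 0.000e+00 -3.000e-04 -1.000e+00]]
```

View pics/w4.png

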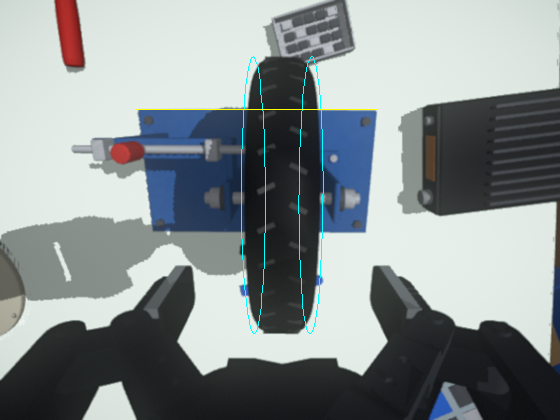

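Request:
move_arm --pt "0 0 10 0" --pt "0 0 25 0" --pt "0 0 40 0" --pt "0 0 55 0" --pt "0 0 65 0" --pt "0 0 69 0" --pt "0 0 69 0" --pt "0 0 69 0"

```text
time_s: 9.95
position: [0.5798, 0.0551, 0.2349]
tool_rot: [[0.231, 0.973, 0.001], [0.973, -0.231, -0.0], [0.0, 0.001, -1.0]]
ft_force: [0.6, 0.3, -0.1]
grip_width: 0.0853
```

Request:
move_arm --pt "0 0 0 0" --pt "0 0 0 0" --pt "0 0 0 0" --pt "0 0 0 0" --pt "0 0 0 0" --pt "0 0 0 0" --grip 1 --grip_force 25

```text
time_s: 10.55
position: [0.5789, 0.0553, 0.2348]
tool_rot: [[0.231, 0.973, -0.001], [0.973, -0.231, 0.0], [-0.0, -0.001, -1.0]]
ft_force: [-4.7, 1.8, 4.0]
grip_width: 0.0478
```

```bash
python3 - <<'E'
import numpy as np
R=106
def call(a0,a1,n):
    return [[float(round(R*(np.sin(a)-np.sin(a0)),1)),0,float(round(-R*(np.cos(a)-np.cos(a0)),1)),0] for a in np.linspace(a0,a1,n+1)[1:]]
print(call(0,.6,15))
g=np.arange(.6,-.61,-.2).round(1)
for a,b in zip(g[:-1],g[1:]): print(a,b,call(a,b,5))
for a,b in zip(g[::-1][:-1],g[::-1][1:]): print(a,b,call(a,b,5))
E
```

```text
[[4.2, 0, 0.1, 0], [8.5, 0, 0.3, 0], [12.7, 0, 0.8, 0], [16.9, 0, 1.4, 0], [21.1, 0, 2.1, 0], [25.2, 0, 3.0, 0], [29.3, 0, 4.1, 0], [33.3, 0, 5.4, 0], [37.3, 0, 6.8, 0], [41.3, 0, 8.4, 0], [45.1, 0, 10.1, 0], [48.9, 0, 12.0, 0], [52.7, 0, 14.0, 0], [56.3, 0, 16.2, 0], [59.9, 0, 18.5, 0]]
0.6 0.4 [[-3.5, 0, -2.3, 0], [-7.2, 0, -4.5, 0], [-10.9, 0, -6.5, 0], [-14.7, 0, -8.4, 0], [-18.6, 0, -10.1, 0]]
0.4 0.2 [[-3.9, 0, -1.6, 0], [-7.9, 0, -3.0, 0], [-12.0, 0, -4.2, 0], [-16.1, 0, -5.3, 0], [-20.2, 0, -6.3, 0]]
0.2 -0.0 [[-4.2, 0, -0.8, 0], [-8.4, 0, -1.4, 0], [-12.6, 0, -1.8, 0], [-16.8, 0, -2.0, 0], [-21.1, 0, -2.1, 0]]
-0.0 -0.2 [[-4.2, 0, 0.1, 0], [-8.5, 0, 0.3, 0], [-12.7, 0, 0.8, 0], [-16.9, 0, 1.4, 0], [-21.1, 0, 2.1, 0]]
-0.2 -0.4 [[-4.1, 0, 0.9, 0], [-8.2, 0, 2.0, 0], [-12.3, 0, 3.3, 0], [-16.3, 0, 4.7, 0], [-20.2, 0, 6.3, 0]]
-0.4 -0.6 [[-3.9, 0, 1.7, 0], [-7.7, 0, 3.6, 0], [-11.4, 0, 5.6, 0], [-15.0, 0, 7.8, 0], [-18.6, 0, 10.1, 0]]
-0.6 -0.4 [[3.5, 0, -2.3, 0], [7.2, 0, -4.5, 0], [10.9, 0, -6.5, 0], [14.7, 0, -8.4, 0], [18.6, 0, -10.1, 0]]
-0.4 -0.2 [[3.9, 0, -1.6, 0], [7.9, 0, -3.0, 0], [12.0, 0, -4.2, 0], [16.1, 0, -5.3, 0], [20.2, 0, -6.3, 0]]
-0.2 -0.0 [[4.2, 0, -0.8, 0], [8.4, 0, -1.4, 0], [12.6, 0, -1.8, 0], [16.8, 0, -2.0, 0], [21.1, 0, -2.1, 0]]
-0.0 0.2 [[4.2, 0, 0.1, 0], [8.5, 0, 0.3, 0], [12.7, 0, 0.8, 0], [16.9, 0, 1.4, 0], [21.1, 0, 2.1, 0]]
0.2 0.4 [[4.1, 0, 0.9, 0], [8.2, 0, 2.0, 0], [12.3, 0, 3.3, 0], [16.3, 0, 4.7, 0], [20.2, 0, 6.3, 0]]
0.4 0.6 [[3.9, 0, 1.7, 0], [7.7, 0, 3.6, 0], [11.4, 0, 5.6, 0], [15.0, 0, 7.8, 0], [18.6, 0, 10.1, 0]]
```

Request:
move_arm --pt "4.2 0 0.1 0" --pt "8.5 0 0.3 0" --pt "12.7 0 0.8 0" --pt "16.9 0 1.4 0" --pt "21.1 0 2.1 0"

```text
time_s: 11.05
position: [0.5835, 0.0742, 0.2328]
tool_rot: [[0.232, 0.973, -0.002], [0.973, -0.232, -0.003], [-0.004, -0.001, -1.0]]
ft_force: [-8.1, -8.1, 4.0]
grip_width: 0.0475
```

Request:
move_arm --pt "4.1 0 0.9 0" --pt "8.2 0 2.0 0" --pt "12.3 0 3.3 0" --pt "16.3 0 4.7 0" --pt "20.2 0 6.3 0"

```text
time_s: 11.55
position: [0.5884, 0.0941, 0.2268]
tool_rot: [[0.232, 0.973, -0.001], [0.973, -0.232, -0.003], [-0.003, -0.0, -1.0]]
ft_force: [-7.9, -5.3, 7.8]
grip_width: 0.0478
```

Request:
move_arm --pt "3.9 0 1.7 0" --pt "7.7 0 3.6 0" --pt "11.4 0 5.6 0" --pt "15.0 0 7.8 0" --pt "18.6 0 10.1 0"

```text
time_s: 12.05
position: [0.5928, 0.1125, 0.217]
tool_rot: [[0.232, 0.973, -0.0], [0.973, -0.232, -0.002], [-0.002, 0.0, -1.0]]
ft_force: [-7.3, -5.3, 8.9]
grip_width: 0.0476
```

```bash
python3 - <<'E'
from h import *
s=env.observe(); print({k:np.round(v,3) for k,v in s.items()})
E
```

```text
{'time_s': np.float64(12.05), 'q': array([-0.425, 27.813, 66.768, -0.143, 85.434, 12.985]), 'qvel': array([ 3.459,  2.342, -0.399, -0.391, -1.986,  3.36 ]), 'joint_efforts': array([  1.919, -45.257, -23.111,   1.471,  -1.662,  -0.276]), 'position': array([0.593, 0.112, 0.217]), 'tool_rot': array([[ 0.232,  0.973, -0.   ],
       [ 0.973, -0.232, -0.002],
       [-0.002,  0.   , -1.   ]]), 'ft_force': array([-7.25 , -5.277,  8.912]), 'wrist_torque': array([-1.126,  1.212, -0.182]), 'grip_width': np.float64(0.048)}
```

Request:
move_arm --pt "-3.5 0 -2.3 0" --pt "-7.2 0 -4.5 0" --pt "-10.9 0 -6.5 0" --pt "-14.7 0 -8.4 0" --pt "-18.6 0 -10.1 0"

```text
time_s: 12.55
position: [0.5887, 0.0955, 0.2258]
tool_rot: [[0.231, 0.973, -0.001], [0.973, -0.231, 0.001], [0.001, -0.001, -1.0]]
ft_force: [-1.9, 4.7, -2.6]
grip_width: 0.0476
```

Request:
move_arm --pt "-3.9 0 -1.6 0" --pt "-7.9 0 -3.0 0" --pt "-12.0 0 -4.2 0" --pt "-16.1 0 -5.3 0" --pt "-20.2 0 -6.3 0"

```text
time_s: 13.05
position: [0.5839, 0.0758, 0.2319]
tool_rot: [[0.231, 0.973, -0.002], [0.973, -0.231, 0.001], [0.001, -0.002, -1.0]]
ft_force: [-3.0, 4.1, -2.3]
grip_width: 0.0478
```

Request:
move_arm --pt "-4.2 0 -0.8 0" --pt "-8.4 0 -1.4 0" --pt "-12.6 0 -1.8 0" --pt "-16.8 0 -2.0 0" --pt "-21.1 0 -2.1 0"

```text
time_s: 13.55
position: [0.5789, 0.0554, 0.2341]
tool_rot: [[0.231, 0.973, -0.001], [0.973, -0.231, 0.001], [0.001, -0.002, -1.0]]
ft_force: [-3.6, 4.7, -2.2]
grip_width: 0.048
```

Request:
move_arm --pt "-4.2 0 0.1 0" --pt "-8.5 0 0.3 0" --pt "-12.7 0 0.8 0" --pt "-16.9 0 1.4 0" --pt "-21.1 0 2.1 0"

```text
time_s: 14.05
position: [0.574, 0.0349, 0.2322]
tool_rot: [[0.231, 0.973, -0.001], [0.973, -0.231, 0.002], [0.001, -0.002, -1.0]]
ft_force: [-4.2, 6.3, -0.3]
grip_width: 0.0477
```

Request:
move_arm --pt "-4.1 0 0.9 0" --pt "-8.2 0 2.0 0" --pt "-12.3 0 3.3 0" --pt "-16.3 0 4.7 0" --pt "-20.2 0 6.3 0"

```text
time_s: 14.55
position: [0.5692, 0.0153, 0.2262]
tool_rot: [[0.231, 0.973, -0.001], [0.973, -0.231, 0.001], [0.001, -0.002, -1.0]]
ft_force: [-6.0, 5.7, 2.3]
grip_width: 0.0475
```

Request:
move_arm --pt "-3.9 0 1.7 0" --pt "-7.7 0 3.6 0" --pt "-11.4 0 5.6 0" --pt "-15.0 0 7.8 0" --pt "-18.6 0 10.1 0"

```text
time_s: 15.05
position: [0.5648, -0.0029, 0.2164]
tool_rot: [[0.231, 0.973, -0.001], [0.973, -0.231, 0.001], [0.001, -0.001, -1.0]]
ft_force: [-7.2, 5.7, 4.6]
grip_width: 0.0478
```

Request:
move_arm --pt "3.5 0 -2.3 0" --pt "7.2 0 -4.5 0" --pt "10.9 0 -6.5 0" --pt "14.7 0 -8.4 0" --pt "18.6 0 -10.1 0"

```text
time_s: 15.55
position: [0.5686, 0.013, 0.225]
tool_rot: [[0.232, 0.973, -0.005], [0.973, -0.232, -0.004], [-0.005, -0.004, -1.0]]
ft_force: [-6.9, -6.3, -5.1]
grip_width: 0.0476
```

Request:
move_arm --pt "3.9 0 -1.6 0" --pt "7.9 0 -3.0 0" --pt "12.0 0 -4.2 0" --pt "16.1 0 -5.3 0" --pt "20.2 0 -6.3 0"

```text
time_s: 16.05
position: [0.5733, 0.0324, 0.2314]
tool_rot: [[0.233, 0.973, -0.005], [0.973, -0.233, -0.004], [-0.005, -0.004, -1.0]]
ft_force: [-7.7, -7.8, -3.9]
grip_width: 0.0476
```

Request:
move_arm --pt "4.2 0 -0.8 0" --pt "8.4 0 -1.4 0" --pt "12.6 0 -1.8 0" --pt "16.8 0 -2.0 0" --pt "21.1 0 -2.1 0"

```text
time_s: 16.55
position: [0.5783, 0.0528, 0.234]
tool_rot: [[0.233, 0.973, -0.004], [0.973, -0.233, -0.005], [-0.005, -0.003, -1.0]]
ft_force: [-8.2, -8.5, -0.5]
grip_width: 0.0475
```

Request:
move_arm --pt "4.2 0 0.1 0" --pt "8.5 0 0.3 0" --pt "12.7 0 0.8 0" --pt "16.9 0 1.4 0" --pt "21.1 0 2.1 0"

```text
time_s: 17.05
position: [0.5833, 0.0734, 0.2324]
tool_rot: [[0.233, 0.973, -0.003], [0.973, -0.233, -0.005], [-0.005, -0.002, -1.0]]
ft_force: [-8.2, -7.8, 2.5]
grip_width: 0.0481
```

Request:
move_arm --pt "4.1 0 0.9 0" --pt "8.2 0 2.0 0" --pt "12.3 0 3.3 0" --pt "16.3 0 4.7 0" --pt "20.2 0 6.3 0"

```text
time_s: 17.55
position: [0.5881, 0.0933, 0.2267]
tool_rot: [[0.232, 0.973, -0.002], [0.973, -0.232, -0.004], [-0.005, -0.001, -1.0]]
ft_force: [-9.5, -6.5, 6.3]
grip_width: 0.0476
```

Request:
move_arm --pt "3.9 0 1.7 0" --pt "7.7 0 3.6 0" --pt "11.4 0 5.6 0" --pt "15.0 0 7.8 0" --pt "18.6 0 10.1 0"

```text
time_s: 18.05
position: [0.5927, 0.1117, 0.217]
tool_rot: [[0.232, 0.973, -0.001], [0.973, -0.232, -0.004], [-0.004, -0.0, -1.0]]
ft_force: [-8.2, -4.6, 9.2]
grip_width: 0.048
```

```bash
cat > an.py <<'E'
import numpy as np
from scipy.optimize import least_squares
up={.2:[(-8.1,-8.1,4.0),(-8.2,-7.8,2.5)],.4:[(-7.9,-5.3,7.8),(-9.5,-6.5,6.3)],.6:[(-7.3,-5.3,8.9),(-8.2,-4.6,9.2)],-.4:[(-6.9,-6.3,-5.1)],-.2:[(-7.7,-7.8,-3.9)],0.:[(-8.2,-8.5,-.5)]}
dn={.4:[(-1.9,4.7,-2.6)],.2:[(-3,4.1,-2.3)],0.:[(-3.6,4.7,-2.2)],-.2:[(-4.2,6.3,-.3)],-.4:[(-6,5.7,2.3)],-.6:[(-7.2,5.7,4.6)]}
sx=np.array([np.cos(1.338),np.sin(1.338),0]); sz=np.array([0,0,1.])
pts=[]
for d,D in((1,up),(-1,dn)):
    for a,L in sorted(D.items()):
        for F in L:
            t=np.cos(a)*sx-np.sin(a)*sz; r=np.sin(a)*sx+np.cos(a)*sz
            T=-.107*np.dot(F,t); pts.append((a,d,T)); print(d,a,'T',round(T,3),'radial',round(np.dot(F,r),2))
pts=np.array(pts)
def res(q): return q[0]*pts[:,1]-(q[1]*np.sin(pts[:,0])+q[2]*np.cos(pts[:,0]))-pts[:,2]
r=least_squares(res,[.4,0,0]); q=r.x; M=np.hypot(q[1],q[2]); J=np.linalg.inv(r.jac.T@r.jac)*np.var(r.fun)
print('drag',q[0],'M',M,'phi',np.arctan2(q[2],q[1]),np.degrees(np.arctan2(q[2],q[1])),'rms',r.fun.std(),np.sqrt(np.diag(J)))
E
python3 an.py
```

```text
1 -0.4 T 0.974 radial -1.69
1 -0.2 T 1.065 radial -1.96
1 0.0 T 1.087 radial -0.5
1 0.2 T 1.108 radial 1.98
1 0.2 T 1.047 radial 0.57
1 0.4 T 1.013 radial 4.47
1 0.4 T 1.102 radial 2.49
1 0.6 T 1.142 radial 3.48
1 0.6 T 1.118 radial 4.0
-1 -0.6 T -0.621 radial 1.6
-1 -0.4 T -0.506 radial 0.5
-1 -0.2 T -0.535 radial -1.32
-1 0.0 T -0.4 radial -2.2
-1 0.2 T -0.395 radial -1.6
-1 0.4 T -0.516 radial -0.78
drag 0.7667092612583698 M 0.33048087431716755 phi -1.983494172909907 -113.64584479652962 rms 0.0449065355897305 [0.01291254 0.03623568 0.01277385]
```

```bash
python3 - <<'E'
import numpy as np
R=106
def call(a0,a1,n):
    return [[float(round(R*(np.sin(a)-np.sin(a0)),1)),0,float(round(-R*(np.cos(a)-np.cos(a0)),1)),0] for a in np.linspace(a0,a1,n+1)[1:]]
print(call(.6,-.6,15));print(call(-.6,.6,12))
E
```

```text
[[-7.2, 0, -4.5, 0], [-14.7, 0, -8.4, 0], [-22.5, 0, -11.7, 0], [-30.6, 0, -14.4, 0], [-38.8, 0, -16.4, 0], [-47.2, 0, -17.8, 0], [-55.6, 0, -18.4, 0], [-64.1, 0, -18.4, 0], [-72.5, 0, -17.8, 0], [-80.9, 0, -16.4, 0], [-89.1, 0, -14.4, 0], [-97.2, 0, -11.7, 0], [-105.0, 0, -8.4, 0], [-112.5, 0, -4.5, 0], [-119.7, 0, -0.0, 0]]
[[9.0, 0, -5.5, 0], [18.6, 0, -10.1, 0], [28.5, 0, -13.8, 0], [38.8, 0, -16.4, 0], [49.3, 0, -18.0, 0], [59.9, 0, -18.5, 0], [70.4, 0, -18.0, 0], [80.9, 0, -16.4, 0], [91.2, 0, -13.8, 0], [101.1, 0, -10.1, 0], [110.7, 0, -5.5, 0], [119.7, 0, -0.0, 0]]
```

Request:
move_arm --pt "-7.2 0 -4.5 0" --pt "-14.7 0 -8.4 0" --pt "-22.5 0 -11.7 0" --pt "-30.6 0 -14.4 0" --pt "-38.8 0 -16.4 0" --pt "-47.2 0 -17.8 0" --pt "-55.6 0 -18.4 0" --pt "-64.1 0 -18.4 0" --pt "-72.5 0 -17.8 0" --pt "-80.9 0 -16.4 0" --pt "-89.1 0 -14.4 0" --pt "-97.2 0 -11.7 0" --pt "-105.0 0 -8.4 0" --pt "-112.5 0 -4.5 0" --pt "-119.7 0 0.0 0" --pt "-119.7 0 0.0 0"

```text
time_s: 19.65
position: [0.5644, -0.0044, 0.2158]
tool_rot: [[0.232, 0.973, -0.002], [0.973, -0.232, -0.0], [-0.001, -0.002, -1.0]]
ft_force: [-8.3, -0.7, -1.2]
grip_width: 0.0475
```

Request:
move_arm --pt "0 0 0 0" --pt "0 0 0 0" --pt "0 0 0 0" --pt "0 0 0 0" --pt "9.0 0 -5.5 0" --pt "18.6 0 -10.1 0" --pt "28.5 0 -13.8 0" --pt "38.8 0 -16.4 0" --pt "49.3 0 -18.0 0" --pt "59.9 0 -18.5 0" --pt "70.4 0 -18.0 0" --pt "80.9 0 -16.4 0" --pt "91.2 0 -13.8 0" --pt "101.1 0 -10.1 0" --pt "110.7 0 -5.5 0" --pt "119.7 0 0.0 0" --pt "119.7 0 0.0 0" --pt "119.7 0 0.0 0" --grip 0

```text
time_s: 21.45
position: [0.5934, 0.1135, 0.2156]
tool_rot: [[0.231, 0.973, -0.0], [0.973, -0.231, -0.0], [-0.0, -0.0, -1.0]]
ft_force: [-0.0, -0.5, 0.3]
grip_width: 0.0855
```

```bash
python3 - <<'E'
from h import *
s=env.observe(); print(s['time_s'],s['position'],s['ft_force'],s['wrist_torque'])
for n in ("side","wrist"):
    im=env.get_image(n).copy(); v=im[:,:,::-1]
    cv2.imwrite(f'pics/{n}5.png',cv2.resize(v[150:270,230:350],(600,600),interpolation=cv2.INTER_CUBIC) if n=="side" else v)
E
```

```text
21.45 [0.59335462 0.11347106 0.21560446] [-0.02195203 -0.52109437  0.28268943] [-0.00254109  0.00319349  0.00960488]
```

View pics/side5.png

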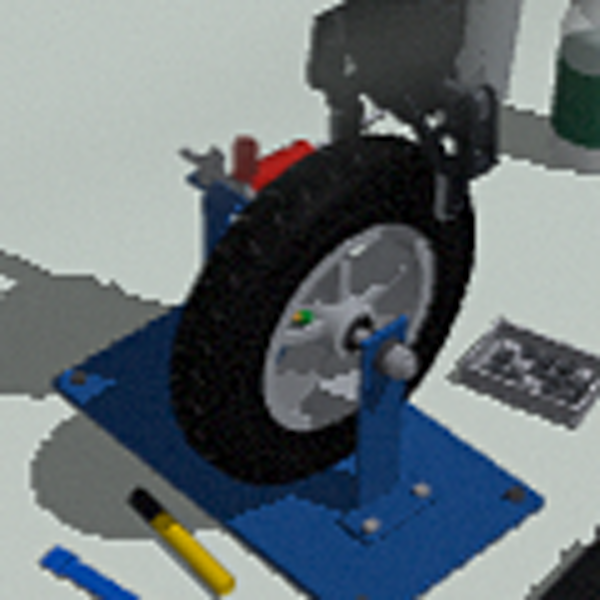

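View pics/wrist5.png

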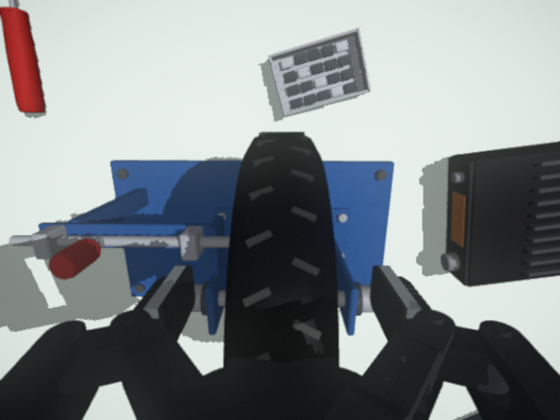

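Request:
move_arm --pt "0 0 0 0" --pt "0 0 0 0" --pt "0 0 0 0" --pt "0 0 0 0" --pt "0 0 0 0" --pt "0 0 0 0" --grip 1

```text
time_s: 22.15
position: [0.593, 0.1133, 0.2161]
tool_rot: [[0.231, 0.973, -0.001], [0.973, -0.231, -0.0], [-0.0, -0.001, -1.0]]
ft_force: [-4.0, 0.2, 4.3]
grip_width: 0.0476
```

Request:
move_arm --pt "-3.5 0 -2.3 0" --pt "-7.2 0 -4.5 0" --pt "-10.9 0 -6.5 0" --pt "-14.7 0 -8.4 0" --pt "-18.6 0 -10.1 0"

```text
time_s: 22.65
position: [0.5888, 0.0962, 0.2253]
tool_rot: [[0.23, 0.973, -0.001], [0.973, -0.23, 0.002], [0.002, -0.002, -1.0]]
ft_force: [-2.5, 5.8, -2.5]
grip_width: 0.048
```

Request:
move_arm --pt "-3.9 0 -1.6 0" --pt "-7.9 0 -3.0 0" --pt "-12.0 0 -4.2 0" --pt "-16.1 0 -5.3 0" --pt "-20.2 0 -6.3 0"

```text
time_s: 23.15
position: [0.5841, 0.0767, 0.2315]
tool_rot: [[0.23, 0.973, -0.001], [0.973, -0.23, 0.003], [0.002, -0.002, -1.0]]
ft_force: [-2.5, 5.8, -4.0]
grip_width: 0.048
```

Request:
move_arm --pt "-4.2 0 -0.8 0" --pt "-8.4 0 -1.4 0" --pt "-12.6 0 -1.8 0" --pt "-16.8 0 -2.0 0" --pt "-21.1 0 -2.1 0"

```text
time_s: 23.65
position: [0.5792, 0.0563, 0.2339]
tool_rot: [[0.23, 0.973, -0.001], [0.973, -0.23, 0.003], [0.003, -0.002, -1.0]]
ft_force: [-2.9, 7.6, -1.3]
grip_width: 0.0478
```

Request:
move_arm --pt "-4.2 0 0.1 0" --pt "-8.5 0 0.3 0" --pt "-12.7 0 0.8 0" --pt "-16.9 0 1.4 0" --pt "-21.1 0 2.1 0"

```text
time_s: 24.15
position: [0.5742, 0.036, 0.2321]
tool_rot: [[0.23, 0.973, -0.001], [0.973, -0.23, 0.003], [0.003, -0.001, -1.0]]
ft_force: [-4.3, 8.4, 0.6]
grip_width: 0.048
```

Request:
move_arm --pt "-4.1 0 0.9 0" --pt "-8.2 0 2.0 0" --pt "-12.3 0 3.3 0" --pt "-16.3 0 4.7 0" --pt "-20.2 0 6.3 0"

```text
time_s: 24.65
position: [0.5695, 0.0163, 0.2263]
tool_rot: [[0.23, 0.973, -0.0], [0.973, -0.23, 0.003], [0.003, -0.001, -1.0]]
ft_force: [-6.3, 7.0, 4.7]
grip_width: 0.0479
```

Request:
move_arm --pt "-3.9 0 1.7 0" --pt "-7.7 0 3.6 0" --pt "-11.4 0 5.6 0" --pt "-15.0 0 7.8 0" --pt "-18.6 0 10.1 0"

```text
time_s: 25.15
position: [0.5651, -0.002, 0.2165]
tool_rot: [[0.23, 0.973, -0.0], [0.973, -0.23, 0.003], [0.003, -0.001, -1.0]]
ft_force: [-7.1, 7.3, 6.6]
grip_width: 0.0473
```

Request:
move_arm --pt "3.5 0 -2.3 0" --pt "7.2 0 -4.5 0" --pt "10.9 0 -6.5 0" --pt "14.7 0 -8.4 0" --pt "18.6 0 -10.1 0"

```text
time_s: 25.65
position: [0.5689, 0.014, 0.2251]
tool_rot: [[0.232, 0.973, -0.004], [0.973, -0.232, -0.002], [-0.003, -0.003, -1.0]]
ft_force: [-7.7, -3.1, -3.2]
grip_width: 0.0476
```

Request:
move_arm --pt "3.9 0 -1.6 0" --pt "7.9 0 -3.0 0" --pt "12.0 0 -4.2 0" --pt "16.1 0 -5.3 0" --pt "20.2 0 -6.3 0"

```text
time_s: 26.15
position: [0.5736, 0.0336, 0.2313]
tool_rot: [[0.232, 0.973, -0.004], [0.973, -0.232, -0.002], [-0.003, -0.003, -1.0]]
ft_force: [-7.2, -4.3, -3.4]
grip_width: 0.0481
```

Request:
move_arm --pt "4.2 0 -0.8 0" --pt "8.4 0 -1.4 0" --pt "12.6 0 -1.8 0" --pt "16.8 0 -2.0 0" --pt "21.1 0 -2.1 0"

```text
time_s: 26.65
position: [0.5785, 0.0539, 0.2337]
tool_rot: [[0.232, 0.973, -0.004], [0.973, -0.232, -0.003], [-0.003, -0.003, -1.0]]
ft_force: [-8.0, -5.4, -1.3]
grip_width: 0.0476
```

Request:
move_arm --pt "4.2 0 0.1 0" --pt "8.5 0 0.3 0" --pt "12.7 0 0.8 0" --pt "16.9 0 1.4 0" --pt "21.1 0 2.1 0"

```text
time_s: 27.15
position: [0.5835, 0.0744, 0.2319]
tool_rot: [[0.232, 0.973, -0.003], [0.973, -0.232, -0.003], [-0.003, -0.002, -1.0]]
ft_force: [-8.3, -5.1, 1.3]
grip_width: 0.0476
```

Request:
move_arm --pt "4.1 0 0.9 0" --pt "8.2 0 2.0 0" --pt "12.3 0 3.3 0" --pt "16.3 0 4.7 0" --pt "20.2 0 6.3 0"

```text
time_s: 27.65
position: [0.5884, 0.0941, 0.2261]
tool_rot: [[0.232, 0.973, -0.002], [0.973, -0.232, -0.003], [-0.003, -0.001, -1.0]]
ft_force: [-8.2, -5.3, 4.3]
grip_width: 0.0479
```

Request:
move_arm --pt "3.9 0 1.7 0" --pt "7.7 0 3.6 0" --pt "11.4 0 5.6 0" --pt "15.0 0 7.8 0" --pt "18.6 0 10.1 0"

```text
time_s: 28.15
position: [0.5928, 0.1124, 0.2166]
tool_rot: [[0.232, 0.973, -0.001], [0.973, -0.232, -0.002], [-0.002, -0.0, -1.0]]
ft_force: [-8.0, -3.6, 8.0]
grip_width: 0.0477
```

```bash
cat >> an.py <<'E'
print('--- second')
up2={-.4:(-7.7,-3.1,-3.2),-.2:(-7.2,-4.3,-3.4),0.:(-8,-5.4,-1.3),.2:(-8.3,-5.1,1.3),.4:(-8.2,-5.3,4.3),.6:(-8,-3.6,8)}
dn2={.4:(-2.5,5.8,-2.5),.2:(-2.5,5.8,-4),0.:(-2.9,7.6,-1.3),-.2:(-4.3,8.4,.6),-.4:(-6.3,7,4.7),-.6:(-7.1,7.3,6.6)}
P=[]
for d,D in((1,up2),(-1,dn2)):
    for a,F in sorted(D.items()):
        t=np.cos(a)*sx-np.sin(a)*sz; T=-.107*np.dot(F,t); P.append((a-1.2,d,T)); print(d,a-1.2,round(T,3))
A=np.vstack([pts,P]); P=np.array(P)
def fit(A,bias):
    f=lambda q:q[0]*A[:,1]-(q[1]*np.sin(A[:,0])+q[2]*np.cos(A[:,0]))+(q[3] if bias else 0)-A[:,2]
    r=least_squares(f,[.4,0,0,0]); q=r.x; phi=np.arctan2(q[2],q[1]); print(bias,'drag %.3f M %.3f phi %.1f bias %.3f rms %.3f target theta %.3f'%(q[0],np.hypot(q[1],q[2]),np.degrees(phi),q[3],r.fun.std(),-(phi+np.pi)))
for X in(pts,P,A):
    fit(X,0); fit(X,1)
E
python3 an.py | sed -n '/second/,$p'
```

```text
--- second
1 -1.6 0.606
1 -1.4 0.685
1 -1.2 0.76
1 -1.0 0.749
1 -0.7999999999999999 0.874
1 -0.6 0.956
-1 -1.7999999999999998 -0.881
-1 -1.6 -0.724
-1 -1.4 -0.766
-1 -1.2 -0.72
-1 -1.0 -0.616
-1 -0.7999999999999999 -0.604
0 drag 0.767 M 0.330 phi -113.6 bias 0.000 rms 0.045 target theta -1.158
1 drag 0.767 M 0.378 phi -110.8 bias -0.047 rms 0.045 target theta -1.208
0 drag 0.717 M 0.302 phi -106.0 bias 0.000 rms 0.036 target theta -1.291
1 drag 0.717 M 0.337 phi -138.0 bias 0.169 rms 0.035 target theta -0.733
0 drag 0.746 M 0.323 phi -107.9 bias 0.000 rms 0.051 target theta -1.259
1 drag 0.744 M 0.273 phi -122.1 bias 0.072 rms 0.047 target theta -1.010
```

Request:
move_arm --pt "-7.2 0 -4.5 0" --pt "-14.7 0 -8.4 0" --pt "-22.5 0 -11.7 0" --pt "-30.6 0 -14.4 0" --pt "-38.8 0 -16.4 0" --pt "-47.2 0 -17.8 0" --pt "-55.6 0 -18.4 0" --pt "-64.1 0 -18.4 0" --pt "-72.5 0 -17.8 0" --pt "-80.9 0 -16.4 0" --pt "-89.1 0 -14.4 0" --pt "-97.2 0 -11.7 0" --pt "-105.0 0 -8.4 0" --pt "-112.5 0 -4.5 0" --pt "-119.7 0 0.0 0" --pt "-119.7 0 0.0 0"

```text
time_s: 29.75
position: [0.5647, -0.0032, 0.2158]
tool_rot: [[0.231, 0.973, -0.002], [0.973, -0.231, 0.001], [0.001, -0.002, -1.0]]
ft_force: [-7.6, 1.3, 1.7]
grip_width: 0.0478
```

Request:
move_arm --pt "0 0 0 0" --pt "0 0 0 0" --pt "0 0 0 0" --pt "0 0 0 0" --pt "9.0 0 -5.5 0" --pt "18.6 0 -10.1 0" --pt "28.5 0 -13.8 0" --pt "38.8 0 -16.4 0" --pt "49.3 0 -18.0 0" --pt "59.9 0 -18.5 0" --pt "70.4 0 -18.0 0" --pt "80.9 0 -16.4 0" --pt "91.2 0 -13.8 0" --pt "101.1 0 -10.1 0" --pt "110.7 0 -5.5 0" --pt "119.7 0 0.0 0" --pt "119.7 0 0.0 0" --pt "119.7 0 0.0 0" --grip 0

```text
time_s: 31.55
position: [0.5934, 0.1134, 0.2156]
tool_rot: [[0.231, 0.973, -0.0], [0.973, -0.231, -0.0], [-0.0, -0.0, -1.0]]
ft_force: [-0.5, -0.3, 0.4]
grip_width: 0.0856
```

Request:
move_arm --pt "0 0 0 0" --pt "0 0 0 0" --pt "0 0 0 0" --pt "0 0 0 0" --pt "0 0 0 0" --pt "0 0 0 0" --grip 1

```text
time_s: 32.15
position: [0.593, 0.1134, 0.2161]
tool_rot: [[0.231, 0.973, -0.001], [0.973, -0.231, -0.0], [-0.0, -0.001, -1.0]]
ft_force: [-5.3, -0.1, 5.1]
grip_width: 0.0476
```

Request:
move_arm --pt "-3.5 0 -2.3 0" --pt "-7.2 0 -4.5 0" --pt "-10.9 0 -6.5 0" --pt "-14.7 0 -8.4 0" --pt "-18.6 0 -10.1 0"

```text
time_s: 32.65
position: [0.589, 0.0967, 0.225]
tool_rot: [[0.23, 0.973, -0.001], [0.973, -0.23, 0.003], [0.003, -0.002, -1.0]]
ft_force: [0.1, 7.6, -4.7]
grip_width: 0.0479
```

Request:
move_arm --pt "-3.9 0 -1.6 0" --pt "-7.9 0 -3.0 0" --pt "-12.0 0 -4.2 0" --pt "-16.1 0 -5.3 0" --pt "-20.2 0 -6.3 0"

```text
time_s: 33.15
position: [0.5842, 0.0773, 0.2313]
tool_rot: [[0.23, 0.973, -0.001], [0.973, -0.23, 0.004], [0.003, -0.002, -1.0]]
ft_force: [-1.8, 8.1, -3.9]
grip_width: 0.0476
```

Request:
move_arm --pt "-4.2 0 -0.8 0" --pt "-8.4 0 -1.4 0" --pt "-12.6 0 -1.8 0" --pt "-16.8 0 -2.0 0" --pt "-21.1 0 -2.1 0"

```text
time_s: 33.65
position: [0.5793, 0.0569, 0.2337]
tool_rot: [[0.23, 0.973, -0.001], [0.973, -0.23, 0.004], [0.004, -0.002, -1.0]]
ft_force: [-2.8, 10.7, -1.0]
grip_width: 0.0478
```

Request:
move_arm --pt "-4.2 0 0.1 0" --pt "-8.5 0 0.3 0" --pt "-12.7 0 0.8 0" --pt "-16.9 0 1.4 0" --pt "-21.1 0 2.1 0"

```text
time_s: 34.15
position: [0.5744, 0.0365, 0.2321]
tool_rot: [[0.23, 0.973, -0.0], [0.973, -0.23, 0.004], [0.004, -0.001, -1.0]]
ft_force: [-3.1, 10.6, 1.7]
grip_width: 0.0479
```

Request:
move_arm --pt "-4.1 0 0.9 0" --pt "-8.2 0 2.0 0" --pt "-12.3 0 3.3 0" --pt "-16.3 0 4.7 0" --pt "-20.2 0 6.3 0"

```text
time_s: 34.65
position: [0.5696, 0.0167, 0.2264]
tool_rot: [[0.23, 0.973, 0.0], [0.973, -0.23, 0.004], [0.004, -0.001, -1.0]]
ft_force: [-5.4, 9.8, 6.8]
grip_width: 0.0477
```

Request:
move_arm --pt "-3.9 0 1.7 0" --pt "-7.7 0 3.6 0" --pt "-11.4 0 5.6 0" --pt "-15.0 0 7.8 0" --pt "-18.6 0 10.1 0"

```text
time_s: 35.15
position: [0.5651, -0.0017, 0.2165]
tool_rot: [[0.23, 0.973, 0.0], [0.973, -0.23, 0.003], [0.003, -0.001, -1.0]]
ft_force: [-7.4, 8.7, 8.9]
grip_width: 0.0478
```

Request:
move_arm --pt "3.5 0 -2.3 0" --pt "7.2 0 -4.5 0" --pt "10.9 0 -6.5 0" --pt "14.7 0 -8.4 0" --pt "18.6 0 -10.1 0"

```text
time_s: 35.65
position: [0.5689, 0.0144, 0.2251]
tool_rot: [[0.231, 0.973, -0.004], [0.973, -0.231, -0.001], [-0.002, -0.003, -1.0]]
ft_force: [-7.8, -3.0, -1.8]
grip_width: 0.0477
```

Request:
move_arm --pt "3.9 0 -1.6 0" --pt "7.9 0 -3.0 0" --pt "12.0 0 -4.2 0" --pt "16.1 0 -5.3 0" --pt "20.2 0 -6.3 0"

```text
time_s: 36.15
position: [0.5737, 0.0339, 0.2314]
tool_rot: [[0.231, 0.973, -0.003], [0.973, -0.231, -0.002], [-0.002, -0.003, -1.0]]
ft_force: [-7.2, -1.5, -2.7]
grip_width: 0.0478
```

Request:
move_arm --pt "4.2 0 -0.8 0" --pt "8.4 0 -1.4 0" --pt "12.6 0 -1.8 0" --pt "16.8 0 -2.0 0" --pt "21.1 0 -2.1 0"

```text
time_s: 36.65
position: [0.5787, 0.0544, 0.2337]
tool_rot: [[0.231, 0.973, -0.003], [0.973, -0.231, -0.002], [-0.003, -0.003, -1.0]]
ft_force: [-7.1, -3.3, -0.5]
grip_width: 0.0473
```

Request:
move_arm --pt "4.2 0 0.1 0" --pt "8.5 0 0.3 0" --pt "12.7 0 0.8 0" --pt "16.9 0 1.4 0" --pt "21.1 0 2.1 0"

```text
time_s: 37.15
position: [0.5837, 0.0749, 0.2318]
tool_rot: [[0.231, 0.973, -0.002], [0.973, -0.231, -0.002], [-0.003, -0.002, -1.0]]
ft_force: [-6.8, -3.0, 1.3]
grip_width: 0.0479
```

Request:
move_arm --pt "4.1 0 0.9 0" --pt "8.2 0 2.0 0" --pt "12.3 0 3.3 0" --pt "16.3 0 4.7 0" --pt "20.2 0 6.3 0"

```text
time_s: 37.65
position: [0.5885, 0.0946, 0.2259]
tool_rot: [[0.231, 0.973, -0.002], [0.973, -0.231, -0.002], [-0.002, -0.001, -1.0]]
ft_force: [-6.3, -3.5, 3.2]
grip_width: 0.0473
```

```bash
cat >> an.py <<'E'
print('--- third')
up3={-.4:(-7.8,-3,-1.8),-.2:(-7.2,-1.5,-2.7),0.:(-7.1,-3.3,-.5),.2:(-6.8,-3,1.3),.4:(-6.3,-3.5,3.2)}
dn3={.4:(.1,7.6,-4.7),.2:(-1.8,8.1,-3.9),0.:(-2.8,10.7,-1),-.2:(-3.1,10.6,1.7),-.4:(-5.4,9.8,6.8),-.6:(-7.4,8.7,8.9)}
Q=[]
for d,D in((1,up3),(-1,dn3)):
    for a,F in sorted(D.items()):
        t=np.cos(a)*sx-np.sin(a)*sz; T=-.107*np.dot(F,t); Q.append((a-2.4,d,T)); print(d,round(a-2.4,1),round(T,3))
Q=np.array(Q); A=np.vstack([pts,P,Q])
for X in(Q,A): fit(X,0); fit(X,1)
# shared arm-angle effects
arm=np.concatenate([pts[:,0],P[:,0]+1.2,Q[:,0]+2.4]); d=A[:,1]; th=A[:,0]
B=np.c_[d,d*arm,d*arm**2,np.ones_like(d),arm,arm**2,-np.sin(th),-np.cos(th)]
for cols in(range(8),[0,1,2,3,6,7],[0,1,2,3,4,6,7]):
    c,*_=np.linalg.lstsq(B[:,list(cols)],A[:,2],rcond=None); e=A[:,2]-B[:,list(cols)]@c; phi=np.arctan2(c[-1],c[-2]); print(c.round(3),'M',np.hypot(c[-1],c[-2]),'rms',e.std(),'target',-(phi+np.pi))
E
python3 an.py | sed -n '/third/,$p'
python3 - <<'E'
import numpy as np
R=106
def call(a0,a1,n):
    return [[float(round(R*(np.sin(a)-np.sin(a0)),1)),0,float(round(-R*(np.cos(a)-np.cos(a0)),1)),0] for a in np.linspace(a0,a1,n+1)[1:]]
print(call(.4,-.1,7));print(call(-.1,-.6,5));print(call(-.6,.5,14))
E
```

```text
--- third
1 -2.8 0.54
1 -2.6 0.385
1 -2.4 0.519
1 -2.2 0.498
1 -2.0 0.612
-1 -3.0 -1.135
-1 -2.8 -1.1
-1 -2.6 -1.043
-1 -2.4 -1.045
-1 -2.2 -0.866
-1 -2.0 -0.927
0 drag 0.757 M 0.343 phi -90.8 bias 0.000 rms 0.055 target theta -1.556
1 drag 0.757 M 0.298 phi -83.8 bias -0.057 rms 0.055 target theta -1.680
0 drag 0.752 M 0.311 phi -105.2 bias 0.000 rms 0.055 target theta -1.306
1 drag 0.751 M 0.308 phi -108.7 bias 0.016 rms 0.055 target theta -1.244
[ 0.73   0.002  0.167  0.015  0.013 -0.011 -0.09  -0.287] M 0.30045171706460333 rms 0.05047161858808399 target -1.2662395242985296
[ 0.729 -0.     0.186  0.014 -0.091 -0.288] M 0.3018106878769237 rms 0.050615602984448206 target -1.2652750514043638
[ 0.73  -0.     0.166  0.013  0.014 -0.09  -0.287] M 0.30041446717199727 rms 0.0504831518272422 target -1.2675277698519025
[[-7.1, 0, -2.7, 0], [-14.3, 0, -4.9, 0], [-21.7, 0, -6.5, 0], [-29.2, 0, -7.7, 0], [-36.7, 0, -8.3, 0], [-44.3, 0, -8.3, 0], [-51.9, 0, -7.8, 0]]
[[-10.5, 0, 1.6, 0], [-20.7, 0, 4.2, 0], [-30.7, 0, 7.8, 0], [-40.2, 0, 12.4, 0], [-49.3, 0, 18.0, 0]]
[[7.1, 0, -4.4, 0], [14.4, 0, -8.3, 0], [22.1, 0, -11.6, 0], [30.0, 0, -14.2, 0], [38.1, 0, -16.2, 0], [46.3, 0, -17.6, 0], [54.6, 0, -18.4, 0], [62.9, 0, -18.5, 0], [71.2, 0, -17.9, 0], [79.4, 0, -16.7, 0], [87.5, 0, -14.8, 0], [95.5, 0, -12.3, 0], [103.2, 0, -9.2, 0], [110.7, 0, -5.5, 0]]
```

```bash
python3 - <<'E'
import numpy as np
R=106
def call(a0,a1,n):
    return [[float(round(R*(np.sin(a)-np.sin(a0)),1)),0,float(round(-R*(np.cos(a)-np.cos(a0)),1)),0] for a in np.linspace(a0,a1,n+1)[1:]]
print(call(.4,-.3,8));print(call(-.3,.42,12))
E
```

```text
[[-8.7, 0, -3.2, 0], [-17.6, 0, -5.7, 0], [-26.7, 0, -7.4, 0], [-36.0, 0, -8.2, 0], [-45.3, 0, -8.3, 0], [-54.5, 0, -7.5, 0], [-63.6, 0, -6.0, 0], [-72.6, 0, -3.6, 0]]
[[6.1, 0, -1.7, 0], [12.3, 0, -3.0, 0], [18.6, 0, -4.0, 0], [25.0, 0, -4.5, 0], [31.3, 0, -4.7, 0], [37.7, 0, -4.5, 0], [44.0, 0, -4.0, 0], [50.3, 0, -3.0, 0], [56.5, 0, -1.7, 0], [62.7, 0, -0.0, 0], [68.7, 0, 2.1, 0], [74.5, 0, 4.5, 0]]
```

Request:
move_arm --pt "0 0 0 0" --pt "0 0 0 0" --pt "0 0 0 0" --pt "0 0 0 0" --pt "0 0 0 0" --pt "-8.7 0 -3.2 0" --pt "-17.6 0 -5.7 0" --pt "-26.7 0 -7.4 0" --pt "-36.0 0 -8.2 0" --pt "-45.3 0 -8.3 0" --pt "-54.5 0 -7.5 0" --pt "-63.6 0 -6.0 0" --pt "-72.6 0 -3.6 0" --pt "-72.6 0 -3.6 0" --pt "-72.6 0 -3.6 0" --grip 0

```text
time_s: 39.15
position: [0.5723, 0.0246, 0.2294]
tool_rot: [[0.231, 0.973, -0.0], [0.973, -0.231, 0.0], [0.0, -0.0, -1.0]]
ft_force: [-0.2, 0.0, -0.5]
grip_width: 0.0854
```

Request:
move_arm --pt "0 0 0 0" --pt "0 0 0 0" --pt "0 0 0 0" --pt "0 0 0 0" --pt "0 0 0 0" --pt "0 0 0 0" --grip 1

```text
time_s: 39.75
position: [0.5716, 0.0252, 0.2297]
tool_rot: [[0.231, 0.973, -0.001], [0.973, -0.231, 0.0], [0.0, -0.002, -1.0]]
ft_force: [-5.1, 1.7, 3.4]
grip_width: 0.0477
```

Request:
move_arm --pt "6.1 0 -1.7 0" --pt "12.3 0 -3.0 0" --pt "18.6 0 -4.0 0" --pt "25.0 0 -4.5 0" --pt "31.3 0 -4.7 0" --pt "37.7 0 -4.5 0" --pt "44.0 0 -4.0 0" --pt "50.3 0 -3.0 0" --pt "56.5 0 -1.7 0" --pt "62.7 0 0.0 0" --pt "68.7 0 2.1 0" --pt "74.5 0 4.5 0" --pt "74.5 0 4.5 0" --pt "74.5 0 4.5 0"

```text
time_s: 41.15
position: [0.5892, 0.0974, 0.225]
tool_rot: [[0.231, 0.973, -0.001], [0.973, -0.231, 0.0], [0.0, -0.001, -1.0]]
ft_force: [-3.8, 1.3, 1.5]
grip_width: 0.0479
```

```bash
python3 - <<'E'
from fit import *
p[:2]+=.003*np.array([np.cos(p[2]),np.sin(p[2])])
s=env.observe(); print(s['time_s'],s['position'],s['ft_force'],s['grip_width'])
im=env.get_image("side").copy(); cv2.imwrite('pics/s6.png',cv2.resize(im[150:270,230:350,::-1],(600,600),interpolation=cv2.INTER_CUBIC))
w=env.get_image("top").copy(); cv2.imwrite('pics/t6.png',cv2.resize(w[140:290,190:340,::-1],(600,600),interpolation=cv2.INTER_CUBIC))
# valve angle candidates: project ring on face away from bolt
def green(I):
    I=I.astype(int); m=(I[...,1]>I[...,0]+30)&(I[...,1]>I[...,2]+30)
    m[:190]=0;m[240:]=0;m[:,:270]=0;m[:,330:]=0
    return np.argwhere(m)
a=cv2.imread('pics/side0.png')[:,:,::-1]
for n,I in(("start",a),("now",im)):
    g=green(I); print(n,len(g),g.mean(0) if len(g) else None)
    if len(g):
        c=g.mean(0); best=[]
        for th in np.linspace(-3.14,3.14,315):
            for r in(.055,.06,.065,.07):
                for y in(-.03,-.024,-.015):
                    best.append((np.linalg.norm(proj("side",tow(p,[r*np.sin(th),y,.15+r*np.cos(th)]))[0]-c),th,r,y))
        print(sorted(best)[:4])
E
```

```text
41.15 [0.58916211 0.09741264 0.22503112] [-3.76298915  1.31644051  1.49669134] 0.047869654316375645
start 5 [206.4 295.2]Traceback (most recent call last):
  File "<stdin>", line 19, in <module>
  File "h.py", line 5, in proj
    c=env.get_calibration(name); P=np.atleast_2d(P)
ValueError: time passes only in moves, steps and waits
```

View pics/s6.png

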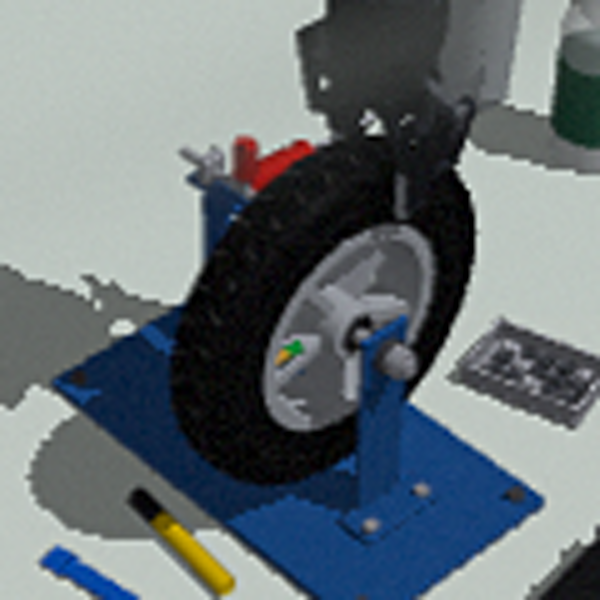

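View pics/t6.png

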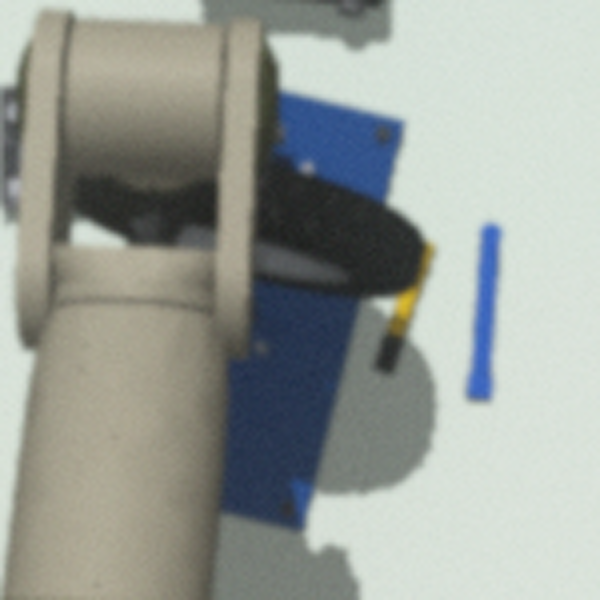

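```bash
python3 - <<'E'
import h, numpy as np
from rig import env
C={n:env.get_calibration(n) for n in("side","top")}
class E: 
    get_calibration=staticmethod(lambda n:C[n])
h.env=E
from h import *
p=np.array([.57904,.05546,1.338])
th=np.linspace(-2.2,.8,301)
for n,c in(("start",(206.4,295.2)),("-.6",(213.4,290.4)),("now",(220,288.4))):
    for y in(-.024,-.012):
        best=min((np.linalg.norm(proj("side",tow(p,[r*np.sin(t),y,.15+r*np.cos(t)]))[0]-c),t,r) for t in th for r in(.05,.055,.06,.065)); print(n,y,best)
E
```

```text
start -0.024 (np.float64(0.2843055973902138), np.float64(-0.42000000000000015), 0.055)
start -0.012 (np.float64(2.508817130762571), np.float64(-0.3600000000000001), 0.05)
-.6 -0.024 (np.float64(0.3797005478067957), np.float64(-0.9200000000000002), 0.055)
-.6 -0.012 (np.float64(2.6321896807526772), np.float64(-0.9700000000000002), 0.05)
now -0.024 (np.float64(0.2840004647187616), np.float64(-1.4200000000000002), 0.05)
now -0.012 (np.float64(2.4099469935883344), np.float64(-1.5700000000000003), 0.05)
```

```bash
python3 - <<'E'
import h, numpy as np
from rig import env
C={n:env.get_calibration(n) for n in("side","top")}
class E: 
    get_calibration=staticmethod(lambda n:C[n])
h.env=E
from h import *
p=np.array([.57904,.05546,1.338])
obs=[([-.09,-.13,.01],[277,302]),([.09,-.13,.01],[250.6,338.6]),([-.09,.2,.01],[227,240]),([0,-.077,.15],[170+50.5,230+80.5])]
b=[np.array(o)-proj("side",tow(p,L))[0] for L,o in obs]; print(np.round(b,1))
b=np.mean(b,0)
th=np.linspace(-2.2,.8,151)
for n,c in(("start",(206.4,295.2)),("-.6",(213.4,290.4)),("now",(220,288.4))):
    for r in(.055,.06,.065):
        G=[(np.linalg.norm(proj("side",tow(p,[r*np.sin(t),y,.15+r*np.cos(t)]))[0]+b-c),t,y) for t in th for y in(-.03,-.024,-.018)]
        print(n,r,np.round(min(G),2))
E
```

```text
[[ 2.   0.5]
 [ 2.6  0.6]
 [ 2.3  1.2]
 [-2.3 -0.5]]
start 0.055 [ 0.74 -0.36 -0.02]
start 0.06 [ 0.07 -0.4  -0.02]
start 0.065 [ 0.68 -0.44 -0.03]
-.6 0.055 [ 0.55 -0.88 -0.02]
-.6 0.06 [ 0.32 -0.86 -0.02]
-.6 0.065 [ 0.41 -0.84 -0.03]
now 0.055 [ 0.06 -1.3  -0.02]
now 0.06 [ 0.49 -1.22 -0.03]
now 0.065 [ 0.46 -1.2  -0.03]
```

```bash
python3 - <<'E'
import cv2,numpy as np
a=cv2.imread('pics/side0.png')[190:240,278:322]; a=cv2.resize(a,None,fx=8,fy=8,interpolation=cv2.INTER_CUBIC)
s=cv2.imread('pics/s6.png'); b=cv2.resize(s[200:450,240:460],(352,400))
cv2.imwrite('pics/cmp.png',np.hstack([a,b]))
E
```

```text
(no output)
```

View pics/cmp.png

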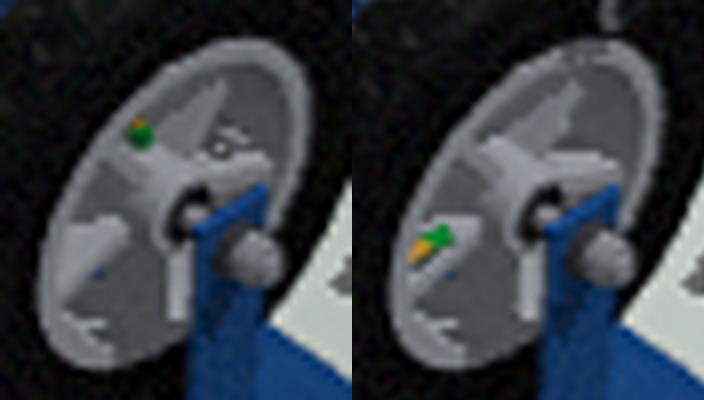

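Request:
move_arm --pt "0 0 0 0" --pt "0 0 0 0" --pt "0 0 0 0" --grip 1 --grip_force 40

```text
time_s: 41.55
position: [0.5892, 0.0973, 0.2251]
tool_rot: [[0.231, 0.973, -0.001], [0.973, -0.231, 0.0], [0.0, -0.001, -1.0]]
ft_force: [-5.1, 1.1, 2.6]
grip_width: 0.0475
```

```bash
python3 - <<'E'
import cv2
from rig import env
s=env.observe(); print(s['time_s'],s['qvel'].round(2),s['ft_force'],s['grip_width'])
for n in("wrist","top"): cv2.imwrite(f'pics/{n}7.png',env.get_image(n)[:,:,::-1])
E
```

```text
41.55 [ 0.08  0.04 -0.1   0.05 -0.06  0.12] [-5.0742135   1.082221    2.57858252] 0.047468855104763424
```

View pics/wrist7.png

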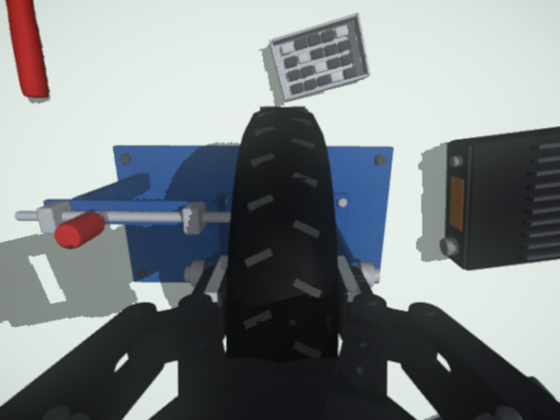

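View pics/top7.png

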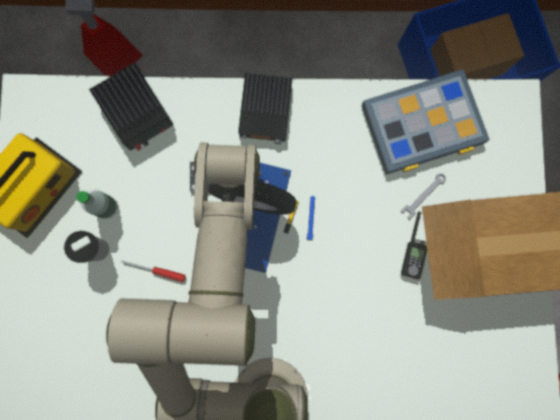

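The wrist picture shows the red knob (80, 230) still at the outer end of its travel and the tyre pinched between the pads. In the top picture the bystanders sit where they were at the start: bottle (96, 202), shaker (82, 246), screwdriver (160, 272), lever (311, 218), wrench (424, 195) and radio (414, 258). The tray shows in the wrist view, and the tip of the marker is at (290, 222).

```bash
python3 -c "
from rig import env
print(env.close_job())"
```

```text
the job is handed in; nothing more can be done
None
```

I pulled the bolt out, turned the wheel so its heavy side should be at six o'clock, and handed the job in at about 42 s with the wheel still gripped. No verdict was reported.

- **Bolt:** I drew the knob 40 mm along its travel to the stop, where the pull rose to about 10 N. The last wrist picture still shows it fully out.
- **Finding the heavy side:** I pinched the tyre at the top and swept it both ways over three overlapping ranges. The wheel was harder to turn one way at first, and this reversed further round. A fit to all the readings gave a pull of about 0.31 N m, with the heavy side at the bottom at −1.24 to −1.31 rad from the start. The drag fitted at 0.75 N m, which includes the pads rubbing.
- **Final position:** I set the wheel to about −1.28 rad. I did not do a final feel in both directions there; the tolerance is ±0.3 rad.
- **Last checks:** The wheel was still, gripped at 40 N with a 47.5 mm opening, and the bystanders looked unmoved.

**Checks that disagreed:**
- **Single sweeps:** Fitted alone, they put the bottom anywhere from −0.73 to −1.68 rad. I relied on the joint fit.
- **Valve position:** A rough reading from the side picture suggested a turn of only about −0.9 rad. The spoke pattern had moved on by exactly one spoke, which is −1.26 rad, so I took the turn as correct.

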